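# Clamp a collet block in a slide vise and click its lock lever over

## Robot

A 7-joint arm with a two-finger parallel gripper is mounted at the origin on the work surface. World frame = base frame: x ahead of the robot, y to its left, z up, the work surface at z = 0. Lengths are in m, angles in rad, forces in N, time in s.
With the tool pointing down it reaches from about 0.425 to 0.925 m from the base axis. Payload 6.8 kg.
Tool frame: the origin (TCP) lies midway between the tips of the shut fingers; the grasp point (between the pads) lies 19 mm behind it (bot.pinch_z is the distance from the TCP to the grasp point, in m); z points along the fingers, y is the line along which they close (so a half turn about z gives the same grasp; the last joint's range is limited). The gripper opens to 85 mm and grips with 20 to 120 N. Pads are 22 mm wide; open, the fingers measure 114 mm over their backs; the gripper's body (76 mm by 85 mm) begins 54 mm behind the grasp point. The pads swing forward as they close: fully open they stand 13 mm farther back than shut.
Start: joints at [-1.256, 0.477, 0.022, 1.555, -0.011, 1.109, -0.083], TCP at [0.277, 0.616, 0.231] pointing down, gripper open.
Joint ranges: [-2.96, 2.96], [-0.34, 2.1], [-1.41, 1.46], [0.24, 2.44], [-1.37, 4.51], [0.17, 1.92], [-2.96, 2.96]. Speed limits (rad/s): [2.39, 2.39, 3.14, 3.14, 3.14, 3.14, 3.14].

## Interface

Orientations are given as a unit quaternion [w, x, y, z].
In Python, from station import bot, imaging gives the robot as it stands. The module is installed in compiled form; this text tells all that it offers.
- The arm moves only by the tool carry_out, never from a script. Its argument "targets" is a list of rows, each a list of 5 numbers: the shift along the tool's x, y, z in cm, then the turn about the tool's z in degrees, then the opening, from -1 (shut) to 1 (fully open). In form: [[x, y, z, yaw, gripper], ...]. A call has 1 to 12 rows; each row shifts and turns the commanded pose from where the row before left it, along the tool's axes as they then stand; what a row does not reach is not made up. A row lasts 1/10 s, in which the tool goes at most 50 mm and 8.59 degrees, less where a joint would pass 70% of its speed; a pose out of reach is approached as far as the arm can. A call is refused whole if a number of a shift passes 5 or a number of a turn 8.59, either way. A call with a gripper value outside its range is refused whole. The fingers move at their own pace and stop on an object; "force" is the grip in N (left out, the last holds). Time passes only in rows, so rows that do not move let the fingers close. It gives the time, the measured TCP pose, the force, the opening and the grip force at its end, in the units of the state.
- bot.get_obs(): the state, without advancing time (a new reading comes with each control period).
- imaging.read_camera(name): name is "scene" or "side" or "wrist"; returns the picture (384x512x3 uint8, red, green, blue); there is no depth.
- imaging.calibration(name): a dict with "fx", "fy", "cx", "cy" (pixels), "extrinsics" (4x4, takes a point from world to camera coordinates). Camera axes: x right, y up, looking along -z (the intrinsics and any distortion apply to the point x, -y, -z); pixel columns grow to the right and rows downward; lengths in m; the calibration is good to about 2 mm. A picture is of the moment at which its call begins: read the wrist's pose just before it. calibration takes no time and is no camera call; for the wrist camera it gives the pose at the moment of the call.
- bot.hand_in(): hands the job in; it is judged then, once.
The state is a dict: "t": time; "q": joint angles; "joint_vel": joint speeds; "joint_torque": joint torques, N m; "eef_pos": TCP position; "tool_rot": TCP orientation; "contact_force": force on the tool from outside, world axes, zero at the start; "torque": the same for the moment, N m; "gripper_width": opening from 0.0 (shut) to 1.0 (fully open); "grasp_force": force on a finger pad.
Only numpy, scipy, OpenCV 4.12 (cv2) and the standard library are available. Lean on these libraries where they do the work, as an engineer would, in place of code of your own. Each camera call takes 0.05 s, during which the arm holds its last target. There are 200 camera calls.

## Task

Clamp the loose square collet block in the blue slide vise: push the sliding jaw up so that the block stands flat and square between both jaws with no gap, pressing it only gently (well under 4 kg of push). Then, leaving the jaw there, swing the vise's lock lever clockwise (seen from above) until it clicks past its detent and rests in its locked position. Leave the other things on the bench where they are.

Things in the scene. Friction and masses are not known exactly. Their poses are not given: they have to be found in the camera images.
- vise: Blue cast slide vise, fixed, lying along its own y. Origin: centre of its underside, on the bench. Base 90 (x) x 260 (y) x 30 mm high; its top is the bed. Fixed jaw 82 wide (x), y 85 to 115, 75 mm high. A 34 mm high lever pad on its +x side (x 45 to 105, y -55 to 32) bears a small detent strut (y -48 to -15, 58 mm high). Bed bare behind the sliding jaw to y -130
- fixed_face (a point): centre of the fixed jaw's steel face, 52.5 mm above the bench; the face looks to the vise's -y
- jaw (a joint): Travel (m) of the sliding jaw towards the fixed jaw (vise +y), 0 to 0.09; starts at 0 to 0.02, holds the 45 mm block against the fixed jaw at 0.070. The jaw is a block 82 wide (x), 35 thick (y), 45 mm high on the bed (top 75 mm above the bench), with a plain back face to push on. Friction about 4 N; stays where it is left
- jaw_face (a point): centre of the sliding jaw's clamping face (looks to the vise's +y), 52.5 mm above the bench
- jaw_back (a point): centre of the sliding jaw's back face (looks to -y), 35 mm behind the clamping face, 52.5 mm above the bench
- lever (a joint): Angle (rad) of the lock lever, growing clockwise seen from above. Near 0: unlocked rest (start). A spring strut resists with up to about 0.4 N m (7 N at the push point) until about 0.7; past that it snaps over by itself to the locked stop at 1.4. If let go before, it springs back.
- lever_axis (a point): point on the lever's vertical axis at the bar's mid-height, 51 mm above the bench, on the pad at vise x 75, y 0; hub 36 mm across, up to 67 mm high. The point's x axis points along the bar, z up
- lever_push (a point): Point on the lever's bar 60 mm from the axis, 51 mm above the bench. Bar 12 x 12 mm, reaching 85 mm from the axis, with a 22 mm black ball on its end; it sticks out from the vise's +x side over the bench: at the start 40 degrees towards +y from the vise's x axis, when locked 40 degrees towards -y. Free space below the outer bar
- block: Loose square steel collet block, 45 x 45 x 45 mm with a 26 mm bore and an 8 mm high round collar (37 mm across) on top, 0.45 kg. Stands on the bed between the jaws. Origin: centre of its underside; z up, x and y square to its sides
- chuck: bystander: drill chuck 46 mm across, 66 mm tall, standing; origin under its centre
- sleeve: bystander: taper sleeve 31 mm across, 85 mm tall, standing; origin under its centre
- tin: bystander: metal tin 52 mm across, 85 mm tall; origin under its centre
- bitbox: bystander: open wooden box 70 x 110 x 30 mm with drill bits; origin under its centre
Mind the look-alikes: they are no part of the job. Leave any green look-alike of the block alone.

How it is judged:
On the way, in this order (a step that is already met when the one before it is completed fails the run):
1. the block is held flat and square between the jaws (value of joint jaw above 0.068 m and y of block in the frame of vise between 0.06 and 0.065 m and x of block in the frame of vise between -0.025 and 0.025 m and z of block in the frame of vise between 0.027 and 0.033 m and angle between the z axis of block and the z axis of vise, either way round below 0.05 rad and angle between the x axis of block and the x axis of vise, either way round below 0.06 rad), for 0.2 s.
2. the lock lever has clicked over (value of joint lever above 1.25 rad), for 0.2 s.
At the end, for the whole second after the job is handed in: The block stands flat on the bed and square (within 0.05 / 0.06 rad), within 25 mm of the jaws' middle, against the fixed jaw (within 2.5 mm), the sliding jaw is against it (total gap at most 2 mm), and the lock lever rests in its locked position (over 1.25 rad), all at rest (all of step 1 and value of joint lever above 1.25 rad and linear speed of block below 0.01 m/s and velocity of joint lever between -0.05 and 0.05 rad/s); the robot touches nothing.
It fails at once if the sliding jaw presses the block with more than 40 N (contact force between jaw and block above 40 N).
It fails at once if the chuck is moved more than 15 mm (distance of chuck from where it was at the start of the episode above 0.015 m).
It fails at once if the sleeve is moved more than 15 mm (distance of sleeve from where it was at the start of the episode above 0.015 m).
It fails at once if the tin is moved more than 15 mm (distance of tin from where it was at the start of the episode above 0.015 m).
It fails at once if the bitbox is moved more than 15 mm (distance of bitbox from where it was at the start of the episode above 0.015 m).
It also fails if it takes over 58 s, if anything falls off the work surface, if the arm or the gripper's body presses on something with over 40 N, if the wrist force passes 120 N, or if a joint passes its speed limit or range.

## Working session

There is one attempt and no reset: what is moved stays moved. The work goes in short steps, Python scripts to look and compute and a tool call to move; the robot and the scene stay as the last step left them, time stands still between calls to the robot, and variables do not carry over. Pictures are saved under pics/ and viewed, at most 10 in all, crops included, and the job is handed in when it is done.

Besides the shell and the picture viewer there is one more tool, called after "Call:" as name(argument=value, ...), one argument or row to a line, values as JSON. carry_out: Moves the arm, as the interface text tells. Its arguments: {"type":"object","properties":{"targets":{"type":"array"},"force":{"type":"number"}},"required":["targets"]}

```bash
mkdir -p pics; python3 - <<'E'
from station import bot, imaging
import cv2, numpy as np
for n in ("scene","side"):
    im=imaging.read_camera(n); cv2.imwrite(f"pics/{n}0.png",im[:,:,::-1])
    c=imaging.calibration(n); print(n,{k:(np.round(v,3).tolist() if k=="extrinsics" else v) for k,v in c.items()})
o=bot.get_obs(); print(o["t"],o["eef_pos"],o["tool_rot"],o["gripper_width"],bot.pinch_z)
E
```

```text
scene {'fx': 471.3274238606938, 'fy': 471.3274238606938, 'cx': 254.75290420458776, 'cy': 187.6524742921877, 'extrinsics': [[-0.487, 0.873, -0.014, 0.248], [-0.69, -0.376, 0.618, 0.338], [0.534, 0.311, 0.786, -1.268], [0.0, 0.0, 0.0, 1.0]]}
side {'fx': 350.4723914003822, 'fy': 350.4723914003822, 'cx': 258.32590437843686, 'cy': 188.53723004613488, 'extrinsics': [[-0.904, -0.428, -0.003, 0.486], [0.32, -0.68, 0.66, -0.193], [-0.284, 0.596, 0.751, -0.701], [0.0, 0.0, 0.0, 1.0]]}
0.1 [0.27673097 0.61508271 0.23041036] [-1.13408646e-04  2.09781174e-01  9.77748010e-01 -8.21794873e-04] 0.9992021578893503 0.0187
```

View pics/scene0.png

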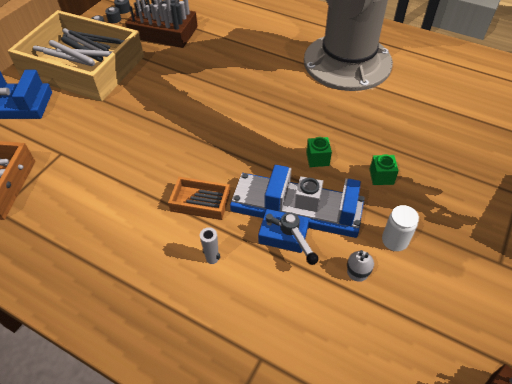

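View pics/side0.png

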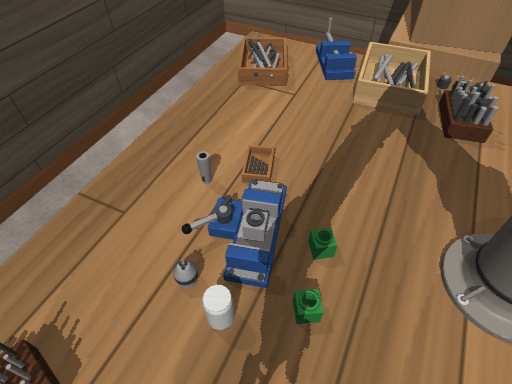

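Scene view: the working vise is at about (300,205). Its fixed jaw is at right (351,200), the sliding jaw at left (278,190), the grey block at (310,188) and the lever ball at (312,258). Look-alikes are the green blocks at (319,152) and (384,170), and the second blue vise at (20,98). Only the grey block stands between the jaws of the vise with the lever, so it fits the description. I'll confirm it in an enlarged crop.

```bash
python3 - <<'E'
import cv2, numpy as np
a=cv2.imread("pics/scene0.png")[155:275,225:385]; b=cv2.imread("pics/side0.png")[170:290,175:295]
a=cv2.resize(a,None,fx=5,fy=5,interpolation=cv2.INTER_CUBIC)
b=cv2.resize(b,None,fx=5,fy=5,interpolation=cv2.INTER_CUBIC)
cv2.imwrite("pics/ca.png",a);cv2.imwrite("pics/cb.png",b)
E
```

```text
(no output)
```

View pics/ca.png

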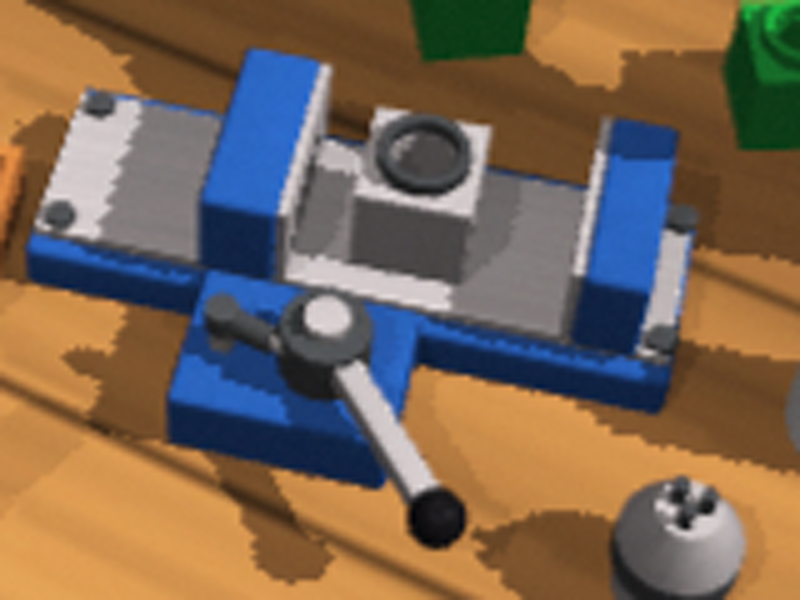

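View pics/cb.png

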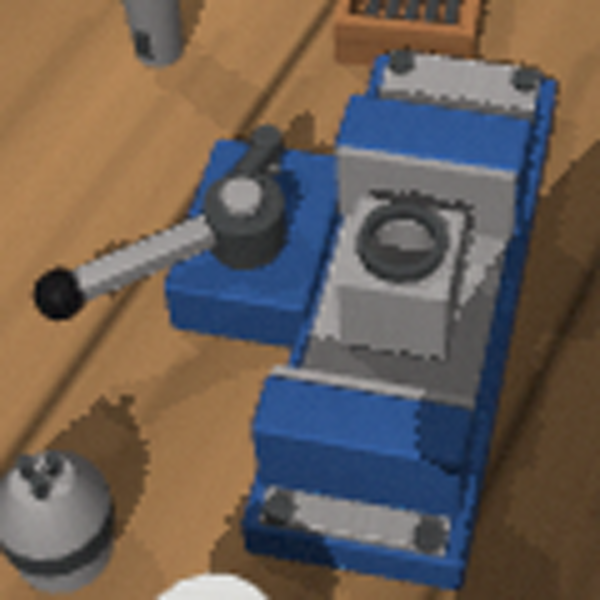

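The crop confirms it: grey block with collar at scene (310,188), lever hub at (290,218), ball at (312,258). The sliding jaw is on the lever-pad side, with bare bed behind it. Now I'll measure from both views.

```bash
cat >h.py <<'E'
import numpy as np
from station import bot, imaging
def P(n):
    c=imaging.calibration(n); E=np.array(c["extrinsics"]); return c,E
def ray(n,uv):
    c,E=P(n); R,t=E[:3,:3],E[:3,3]
    d=R.T@np.array([(uv[0]-c["cx"])/c["fx"],-(uv[1]-c["cy"])/c["fy"],-1]); return -R.T@t,d/np.linalg.norm(d)
def plane(n,uv,z):
    o,d=ray(n,uv); return o+d*(z-o[2])/d[2]
def tri(a,b):
    A=np.zeros((3,3));y=np.zeros(3);rs=[ray("scene",a),ray("side",b)]
    for o,d in rs: M=np.eye(3)-np.outer(d,d);A+=M;y+=M@o
    p=np.linalg.solve(A,y); return p,max(np.linalg.norm(np.cross(p-o,d)) for o,d in rs)
def sc(x,y): return (x/5+225-.4,y/5+155-.4)
def sd(x,y): return (x/5+175-.4,y/5+170-.4)
def fit(V,W):  # rigid 2D
    V,W=np.array(V)[:,:2],np.array(W)[:,:2];v,w=V.mean(0),W.mean(0);a,b=V-v,W-w
    th=np.arctan2((a[:,0]*b[:,1]-a[:,1]*b[:,0]).sum(),(a*b).sum());R=np.array([[np.cos(th),-np.sin(th)],[np.sin(th),np.cos(th)]])
    t=w-R@v; return th,t,np.linalg.norm(W-(V@R.T+t),axis=1)
E
python3 - <<'E'
from h import *
np.set_printoptions(precision=4,suppress=True)
T={"ball":((437,516),(60,293)),"hub":((325,315),(241,196)),"jaw++":((295,207),(340,150)),"jaw-+":((330,67),(520,172)),
"fix+-":((577,280),(272,374)),"bed--":((85,92),(385,55)),"bl--":((375,108),(358,193)),"bl-+":((492,127),(470,205)),"bl++":((472,218),(447,300)),"bl+-":((353,195),(338,290)),"collar":((423,155),(402,240))}
for k,(a,b) in T.items(): print(k,*tri(sc(*a),sd(*b)))
S=[((605,118),(-.041,.085),.075),((678,128),(-.041,.115),.075),((577,280),(.041,.085),.075),((650,288),(.041,.115),.075),((85,92),(-.045,-.13),.03),((33,238),(.045,-.13),.03),((692,235),(-.045,.13),.03),((667,365),(.045,.13),.03)]
th,t,r=fit([s[1] for s in S],[plane("scene",sc(*s[0]),s[2]) for s in S]);print("vise scene",th,t,r)
D=[((272,374),(.041,.085),.075),((258,440),(.041,.115),.075),((378,55),(.045,-.13),.03),((553,80),(-.045,-.13),.03),((247,520),(.045,.13),.03),((463,550),(-.045,.13),.03)]
th2,t2,r=fit([s[1] for s in D],[plane("side",sd(*s[0]),s[2]) for s in D]);print("vise side",th2,t2,r)
th=(th+th2)/2;t=(t+t2)/2;R=np.array([[np.cos(th),-np.sin(th)],[np.sin(th),np.cos(th)]])
print("mean",th,t)
iv=lambda p:R.T@(p[:2]-t)
for n,f,L in (("scene",sc,[(250,50),(203,203),(295,207),(330,67)]),("side",sd,[(533,122),(352,95),(340,150),(520,172)])):
    print("jaw top in vise",n,[iv(plane(n,f(*p),.075)) for p in L])
for n,f,L in (("scene",sc,[(375,108),(492,127),(472,218),(353,195)]),("side",sd,[(358,193),(470,205),(447,300),(338,290)])):
    print("block",n,[iv(plane(n,f(*p),.075)) for p in L])
print("ball",iv(tri(sc(437,516),sd(60,293))[0]),"hub",iv(tri(sc(325,315),sd(241,196))[0]))
# bystanders rough
for k,p in {"chuck":(361,278),"sleeve":(212,262),"tin":(397,247),"box":(200,212)}.items(): print(k,plane("scene",p,0)[:2],iv(plane("scene",p,0)))
E
```

```text
ball [0.6189 0.179  0.0509] 4.7326185089020486e-05
hub [0.5693 0.1096 0.0643] 0.000970127703883797
jaw++ [0.5376 0.0795 0.077 ] 0.00034492715811723244
jaw-+ [0.4646 0.0571 0.0734] 0.002012470234024788
fix+- [0.513  0.1858 0.0697] 0.00022398133650082227
bed-- [0.5418 0.0024 0.0817] 0.018360621549160214
bl-- [0.5083 0.1043 0.1056] 0.010448048996883242
bl-+ [0.4718 0.1188 0.0999] 0.0174503326924008
bl++ [0.4764 0.1211 0.0414] 0.012370174873297632
bl+- [0.513  0.1068 0.0497] 0.018349736320696263
collar [0.4925 0.1119 0.0782] 0.0002096116030242023
vise scene 0.24589566008251812 [0.5001 0.093 ] [0.0004 0.0026 0.0027 0.0056 0.0065 0.0063 0.0173 0.0089]
vise side 0.25813580628213745 [0.4939 0.095 ] [0.0013 0.0021 0.0049 0.0054 0.0042 0.0079]
mean 0.2520157331823278 [0.497 0.094]
jaw top in vise scene [array([-0.0384, -0.0589]), array([ 0.0412, -0.0586]), array([ 0.0345, -0.0242]), array([-0.0374, -0.0259])]
jaw top in vise side [array([-0.043 , -0.0572]), array([ 0.0376, -0.0578]), array([ 0.036 , -0.0261]), array([-0.0417, -0.0286])]
block scene [array([-0.0209, -0.0043]), array([-0.0226,  0.0418]), array([0.0232, 0.042 ]), array([ 0.0235, -0.0039])]
block side [array([ 0.0234, -0.0047]), array([-0.0239, -0.0072]), array([-0.023 ,  0.0417]), array([0.0209, 0.0451])]
ball [0.1392 0.0519] hub [ 0.0739 -0.0029]
chuck [0.5857 0.2676] [0.1292 0.146 ]
sleeve [0.69   0.0077] [ 0.1654 -0.1317]
tin [0.49   0.3042] [0.0456 0.2053]
box [ 0.6035 -0.0764] [ 0.0606 -0.1916]
```

Call:
carry_out(
  targets=[
    [0,0,0,8.5,-1],
    [0,0,0,8.5,-1],
    [0,0,0,8.5,-1],
    [0,0,0,8.5,-1],
    [0,0,0,8.5,-1],
    [0,0,0,8.5,-1],
  ],
  force=60,
)

```text
t: 0.7
eef_pos: [0.2768, 0.6152, 0.2307]
tool_rot: [0.0, 0.613, 0.79, -0.001]
contact_force: [-0.7, 0.3, -1.0]
gripper_width: 0.002
grasp_force: 0.0
```

```bash
cat >>h.py <<'E'
from scipy.spatial.transform import Rotation as Ro
TH=.252;T0=np.array([.4967,.091]);RV=np.array([[np.cos(TH),-np.sin(TH)],[np.sin(TH),np.cos(TH)]])
def st(target=None):  # target: vise x,y and world z -> tool shift in cm
    o=bot.get_obs();q=o["tool_rot"];R=Ro.from_quat([q[1],q[2],q[3],q[0]]).as_matrix();p=np.array(o["eef_pos"])
    a=np.degrees(np.arctan2(R[1,0],R[0,0]))
    print("t",round(o["t"],2),"vise xy",np.round(RV.T@(p[:2]-T0),4),"z",round(p[2],4),"turn left",round(a-90-np.degrees(TH),2),"down",np.round(R[2,2],4),"F",np.round(o["contact_force"],1),"w",round(o["gripper_width"],2))
    if target is not None:
        w=np.r_[T0+RV@np.array(target[:2]),target[2]]; print("shift cm",np.round(R.T@(w-p)*100,2))
E
python3 -c "
from h import *
st((0,-.088,.23))"
```

```text
t 0.7 vise xy [-0.0822  0.5625] z 0.2307 turn left -0.01 down -1.0 F [-0.7  0.3 -1. ] w 0.0
shift cm [-65.05   8.24   0.13]
```

Call:
carry_out(
  targets=[
    [-3.5,0.45,0,0,-1],
    [-3.5,0.45,0,0,-1],
    [-3.5,0.45,0,0,-1],
    [-3.5,0.45,0,0,-1],
    [-3.5,0.45,0,0,-1],
    [-3.5,0.45,0,0,-1],
    [-3.5,0.45,0,0,-1],
    [-3.5,0.45,0,0,-1],
    [-3.5,0.45,0,0,-1],
    [-3.5,0.45,0,0,-1],
    [-3.5,0.45,0,0,-1],
    [-3.5,0.45,0,0,-1],
  ],
)

```text
t: 1.9
eef_pos: [0.4364, 0.2217, 0.2311]
tool_rot: [-0.0, 0.61, 0.792, -0.0]
contact_force: [-0.2, 0.9, 0.1]
gripper_width: 0.001
grasp_force: 0.0
```

Call:
carry_out(
  targets=[
    [-3.5,0.45,0,0,-1],
    [-3.5,0.45,0,0,-1],
    [-3.5,0.45,0,0,-1],
    [-3.5,0.45,0,0,-1],
    [-3.5,0.45,0,0,-1],
    [-3.5,0.45,0,0,-1],
    [-2,0.15,0,0,-1],
    [0,0,0,0,-1],
    [0,0,0,0,-1],
  ],
)

```text
t: 2.8
eef_pos: [0.5221, 0.0084, 0.231]
tool_rot: [-0.0, 0.611, 0.792, -0.0]
contact_force: [0.7, 0.8, -0.2]
gripper_width: 0.002
grasp_force: 0.0
```

```bash
python3 -c "
from h import *
st((0,-.088,.05))
import cv2
cv2.imwrite('pics/s1.png',cv2.resize(imaging.read_camera('scene')[60:260,180:440,::-1],None,fx=3,fy=3))"
```

```text
t 2.8 vise xy [ 0.004  -0.0864] z 0.231 turn left 0.3 down -1.0 F [ 0.7  0.8 -0.2] w 0.0
shift cm [-0.17 -0.39 18.1 ]
```

Call:
carry_out(
  targets=[
    [-0.4,-0.4,3,0,-1],
    [0,0,4,0,-1],
    [0,0,4,0,-1],
    [0,0,3.5,0,-1],
    [0,0,2.5,0,-1],
    [0,0,1.5,0,-1],
    [0,0,0,0,-1],
    [0,0,0,0,-1],
  ],
)

```text
t: 3.65
eef_pos: [0.5196, 0.0043, 0.0465]
tool_rot: [-0.0, 0.61, 0.793, 0.0]
contact_force: [0.5, 0.1, 0.6]
gripper_width: 0.002
grasp_force: 0.0
```

```bash
python3 -c "
from h import *
st((0,-.088,.045))
import cv2
a=imaging.read_camera('scene')[130:280,200:400,::-1];b=imaging.read_camera('side')[150:300,150:350,::-1]
cv2.imwrite('pics/s2.png',cv2.resize(cv2.hconcat([a,b]),None,fx=2,fy=2))"
```

```text
t 3.65 vise xy [ 0.0006 -0.0897] z 0.0465 turn left 0.43 down -1.0 F [0.5 0.1 0.6] w 0.0
shift cm [ 0.17 -0.06  0.15]
```

View pics/s2.png

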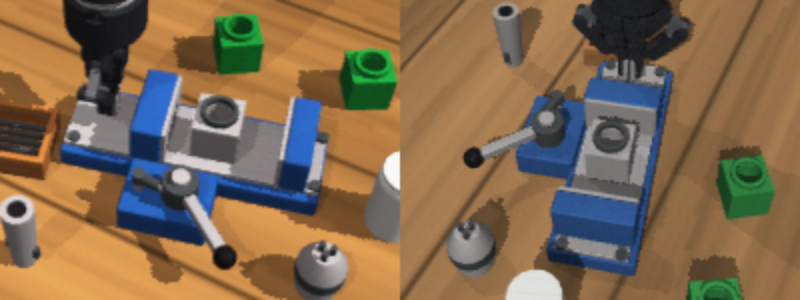

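The fingers are behind the jaw over the bare bed, at (100,100) in the left half. I'll push slowly.

Call:
carry_out(
  targets=[
    [0.3,0,0,0,-1],
    [0.3,0,0,0,-1],
    [0.3,0,0,0,-1],
    [0.3,0,0,0,-1],
    [0.2,0,0,0,-1],
    [0.2,0,0,0,-1],
    [0.2,0,0,0,-1],
    [0.2,0,0,0,-1],
    [0.2,0,0,0,-1],
    [0.2,0,0,0,-1],
    [0.2,0,0,0,-1],
    [0.2,0,0,0,-1],
  ],
)

```text
t: 4.95
eef_pos: [0.5127, 0.0297, 0.0463]
tool_rot: [0.0, 0.611, 0.792, -0.0]
contact_force: [2.3, -2.9, -1.9]
gripper_width: -0.001
grasp_force: 2.2
```

Call:
carry_out(
  targets=[
    [0.2,0,0,0,-1],
    [0.2,0,0,0,-1],
    [0.2,0,0,0,-1],
    [0.2,0,0,0,-1],
    [0.2,0,0,0,-1],
    [0.2,0,0,0,-1],
    [0.2,0,0,0,-1],
    [0.2,0,0,0,-1],
    [0.2,0,0,0,-1],
    [0.2,0,0,0,-1],
    [0.2,0,0,0,-1],
    [0.2,0,0,0,-1],
  ],
)

```text
t: 6.15
eef_pos: [0.5069, 0.0526, 0.0463]
tool_rot: [0.001, 0.611, 0.792, -0.0]
contact_force: [5.3, -5.7, -4.1]
gripper_width: 0.006
grasp_force: 3.8
```

```bash
python3 -c "
from h import *
st((0,-.006,.045))"
```

```text
t 6.15 vise xy [ 0.0003 -0.0398] z 0.0463 turn left 0.28 down -1.0 F [ 5.3 -5.7 -4.1] w 0.01
shift cm [ 3.38 -0.01  0.13]
```

Call:
carry_out(
  targets=[
    [0.2,0,0,0,-1],
    [0.2,0,0,0,-1],
    [0.2,0,0,0,-1],
    [0.2,0,0,0,-1],
    [0.2,0,0,0,-1],
    [0.2,0,0,0,-1],
    [0.2,0,0,0,-1],
    [0.2,0,0,0,-1],
    [0.2,0,0,0,-1],
    [0.2,0,0,0,-1],
    [0.2,0,0,0,-1],
    [0.2,0,0,0,-1],
  ],
)

```text
t: 7.35
eef_pos: [0.501, 0.0759, 0.0463]
tool_rot: [0.001, 0.611, 0.792, 0.0]
contact_force: [4.8, -6.4, -5.6]
gripper_width: 0.003
grasp_force: 3.7
```

Call:
carry_out(
  targets=[
    [0.1,0,0,0,-1],
    [0.1,0,0,0,-1],
    [0.1,0,0,0,-1],
    [0.1,0,0,0,-1],
    [0,0,0,0,-1],
  ],
)

```text
t: 7.85
eef_pos: [0.4999, 0.0799, 0.0464]
tool_rot: [0.001, 0.611, 0.792, 0.0]
contact_force: [4.8, -5.9, -4.9]
gripper_width: 0.001
grasp_force: 3.3
```

```bash
python3 -c "
from h import *
st((0,-.006,.045))
import cv2
a=imaging.read_camera('scene')[130:280,200:400,::-1];b=imaging.read_camera('side')[150:300,150:350,::-1]
cv2.imwrite('pics/s3.png',cv2.resize(cv2.hconcat([a,b]),None,fx=2,fy=2))"
```

```text
t 7.85 vise xy [ 0.0004 -0.0115] z 0.0464 turn left 0.3 down -1.0 F [ 4.8 -5.9 -4.9] w 0.0
shift cm [ 0.55 -0.04  0.14]
```

View pics/s3.png

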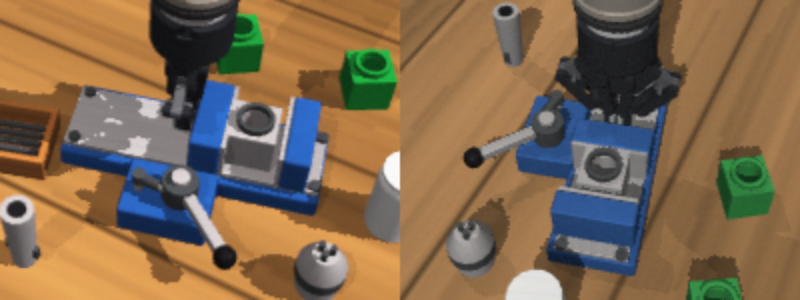

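The block is nearly against the fixed jaw, with a small gap near (283,150) in the left half. I'll creep on in small steps, watching the force.

Call:
carry_out(
  targets=[
    [0.1,0,0,0,-1],
    [0.1,0,0,0,-1],
    [0.05,0,0,0,-1],
    [0.05,0,0,0,-1],
    [0,0,0,0,-1],
  ],
)

```text
t: 8.45
eef_pos: [0.4992, 0.0827, 0.0464]
tool_rot: [0.001, 0.611, 0.792, 0.0]
contact_force: [4.4, -5.4, -4.3]
gripper_width: -0.001
grasp_force: 3.4
```

Call:
carry_out(
  targets=[
    [0.05,0,0,0,-1],
    [0.05,0,0,0,-1],
    [0,0,0,0,-1],
  ],
)

```text
t: 8.75
eef_pos: [0.499, 0.0837, 0.0464]
tool_rot: [0.001, 0.611, 0.792, 0.0]
contact_force: [3.8, -5.7, -4.8]
gripper_width: 0.001
grasp_force: 3.5
```

Call:
carry_out(
  targets=[
    [0.05,0,0,0,-1],
    [0.05,0,0,0,-1],
    [0,0,0,0,-1],
  ],
)

```text
t: 9.05
eef_pos: [0.4988, 0.0846, 0.0464]
tool_rot: [0.001, 0.611, 0.792, 0.0]
contact_force: [5.6, -6.3, -4.6]
gripper_width: 0.001
grasp_force: 3.5
```

Call:
carry_out(
  targets=[
    [0.05,0,0,0,-1],
    [0.05,0,0,0,-1],
    [0,0,0,0,-1],
  ],
)

```text
t: 9.35
eef_pos: [0.4985, 0.0856, 0.0464]
tool_rot: [0.001, 0.611, 0.792, 0.0]
contact_force: [4.1, -5.3, -3.9]
gripper_width: -0.001
grasp_force: 3.5
```

Call:
carry_out(
  targets=[
    [0.05,0,0,0,-1],
    [0,0,0,0,-1],
  ],
)

```text
t: 9.55
eef_pos: [0.4984, 0.0858, 0.0464]
tool_rot: [0.001, 0.611, 0.792, 0.0]
contact_force: [5.1, -6.8, -5.1]
gripper_width: -0.001
grasp_force: 3.9
```

Call:
carry_out(
  targets=[
    [0.05,0,0,0,-1],
    [0,0,0,0,-1],
  ],
)

```text
t: 9.75
eef_pos: [0.4984, 0.0858, 0.0464]
tool_rot: [0.001, 0.611, 0.792, -0.0]
contact_force: [6.2, -8.0, -5.2]
gripper_width: 0.0
grasp_force: 4.5
```

Call:
carry_out(
  targets=[
    [0.1,0,0,0,-1],
    [0,0,0,0,-1],
  ],
)

```text
t: 9.95
eef_pos: [0.4984, 0.0858, 0.0464]
tool_rot: [0.002, 0.611, 0.791, -0.0]
contact_force: [5.3, -10.3, -5.1]
gripper_width: -0.002
grasp_force: 5.8
```

Call:
carry_out(
  targets=[
    [0.1,0,0,0,-1],
    [0,0,0,0,-1],
    [0,0,0,0,-1],
  ],
)

```text
t: 10.25
eef_pos: [0.4984, 0.0858, 0.0464]
tool_rot: [0.002, 0.612, 0.791, -0.0]
contact_force: [6.8, -13.0, -5.6]
gripper_width: 0.001
grasp_force: 7.1
```

```bash
python3 -c "
from h import *
st((0,-.006,.045))
import cv2
a=imaging.read_camera('scene')[150:230,240:370,::-1];b=imaging.read_camera('side')[180:280,200:300,::-1]
a=cv2.resize(a,(520,320));b=cv2.resize(b,(280,280));b=cv2.copyMakeBorder(b,0,40,0,0,cv2.BORDER_CONSTANT)
cv2.imwrite('pics/s4.png',cv2.hconcat([a,b]))"
```

```text
t 10.25 vise xy [ 0.0004 -0.0054] z 0.0464 turn left 0.15 down -1.0 F [  6.8 -13.   -5.6] w 0.0
shift cm [-0.06 -0.04  0.14]
```

View pics/s4.png

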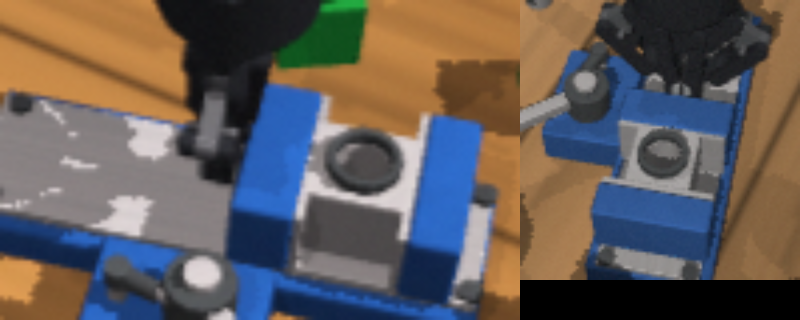

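The block is held with no gap between the jaws at about 14 N: jaw faces at (325,200) and (415,200) in the crop. Next I'll retreat and go to the lever.

Call:
carry_out(
  targets=[
    [-0.5,0,0,0,-1],
    [-1.5,0,0,0,-1],
    [-0.5,0,0,0,-1],
    [0,0,-2,0,-1],
    [0,0,-4,0,-1],
    [0,0,-4,0,-1],
    [0,0,-2,0,-1],
    [0,0,0,0,-1],
  ],
)

```text
t: 11.15
eef_pos: [0.5048, 0.0666, 0.1691]
tool_rot: [0.001, 0.61, 0.793, 0.003]
contact_force: [0.5, 0.3, -1.4]
gripper_width: -0.001
grasp_force: 0.0
```

```bash
python3 -c "
from h import *
st((.115,.09,.042))"
```

```text
t 11.15 vise xy [ 0.0017 -0.0256] z 0.1691 turn left 0.4 down -1.0 F [ 0.5  0.3 -1.4] w -0.0
shift cm [11.46 11.34 12.8 ]
```

Call:
carry_out(
  targets=[
    [2.3,2.3,0,0,-1],
    [2.3,2.3,0,0,-1],
    [2.3,2.3,0,0,-1],
    [2.3,2.3,0,0,-1],
    [2.3,2.1,0,0,-1],
    [0,0,0,0,-1],
    [0,0,2.5,0,-1],
    [0,0,2.5,0,-1],
    [0,0,0,0,-1],
  ],
)

```text
t: 12.05
eef_pos: [0.5795, 0.2043, 0.1121]
tool_rot: [-0.002, 0.61, 0.792, -0.004]
contact_force: [-0.7, 0.0, 0.5]
gripper_width: -0.002
grasp_force: 0.0
```

```bash
python3 -c "
from h import *
st((.115,.09,.042))
import cv2
a=imaging.read_camera('scene')[150:300,240:440,::-1];b=imaging.read_camera('side')[170:320,150:350,::-1]
cv2.imwrite('pics/s5.png',cv2.resize(cv2.hconcat([a,b]),None,fx=2,fy=2))"
```

```text
t 12.05 vise xy [0.1084 0.0891] z 0.1121 turn left 0.36 down -1.0 F [-0.7  0.   0.5] w -0.0
shift cm [0.1  0.72 7.  ]
```

View pics/s5.png

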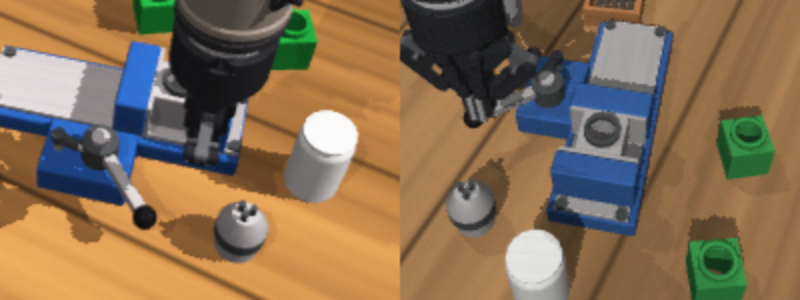

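The fingers are above the gap between the lever ball (145,216) and the chuck (240,230), and the block is still clamped. I'll descend.

Call:
carry_out(
  targets=[
    [0,0.7,1,0,-1],
    [0,0,2,0,-1],
    [0,0,2,0,-1],
    [0,0,2,0,-1],
    [0,0,0,0,-1],
  ],
)

```text
t: 12.65
eef_pos: [0.589, 0.2067, 0.0444]
tool_rot: [-0.001, 0.61, 0.792, -0.001]
contact_force: [-0.2, 0.3, -0.2]
gripper_width: 0.002
grasp_force: 0.0
```

```bash
python3 -c "
from h import *
st((.115,.01,.042))"
```

```text
t 12.65 vise xy [0.1182 0.089 ] z 0.0444 turn left 0.34 down -1.0 F [-0.2  0.3 -0.2] w 0.0
shift cm [-7.9  -0.37  0.24]
```

Call:
carry_out(
  targets=[
    [-0.5,-0.4,0,0,-1],
    [-0.5,0,0,0,-1],
    [-0.5,0,0,0,-1],
    [-0.5,0,0,0,-1],
    [-0.5,0,0,0,-1],
    [-0.5,0,0,0,-1],
    [-0.5,0,0,0,-1],
    [-0.5,0,0,0,-1],
    [-0.5,0,0,0,-1],
    [-0.5,0,0,0,-1],
  ],
)

```text
t: 13.65
eef_pos: [0.5986, 0.1627, 0.0467]
tool_rot: [-0.002, 0.609, 0.793, 0.002]
contact_force: [-2.3, 11.0, 2.4]
gripper_width: -0.001
grasp_force: 4.7
```

Call:
carry_out(
  targets=[
    [-0.5,0,0,0,-1],
    [-0.5,0,0,0,-1],
    [-0.5,0,0,0,-1],
    [-0.5,0,0,0,-1],
    [-0.5,0,0,0,-1],
    [-0.5,0,0,0,-1],
    [0,0,0,0,-1],
    [0,0,0,0,-1],
  ],
)

```text
t: 14.45
eef_pos: [0.6063, 0.1277, 0.0461]
tool_rot: [-0.0, 0.611, 0.792, -0.0]
contact_force: [-0.2, -0.0, 0.4]
gripper_width: 0.001
grasp_force: 0.0
```

```bash
python3 -c "
from h import *
st((.115,.01,.042))
import cv2
a=imaging.read_camera('scene')[150:300,240:440,::-1];b=imaging.read_camera('side')[170:320,150:350,::-1]
cv2.imwrite('pics/s6.png',cv2.resize(cv2.hconcat([a,b]),None,fx=2,fy=2))"
```

```text
t 14.45 vise xy [0.1152 0.0082] z 0.0461 turn left 0.28 down -1.0 F [-0.2 -0.   0.4] w 0.0
shift cm [ 0.18 -0.02  0.41]
```

View pics/s6.png

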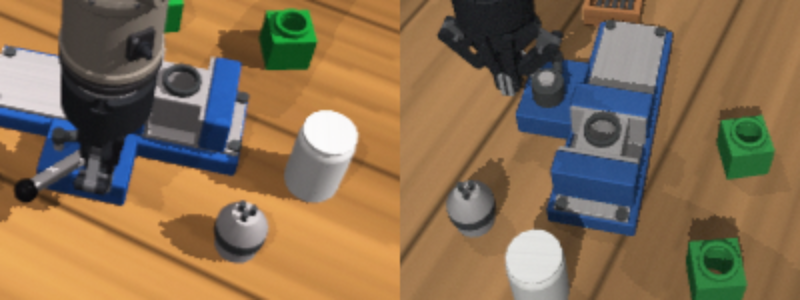

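The lever has snapped over: the ball is now at (25,188) in the left half and the force is zero. I'll back off, lift and check the lever angle.

Call:
carry_out(
  targets=[
    [1,0,0,0,-1],
    [0,0,-2,0,-1],
    [0,0,-4,0,-1],
    [0,0,-4,0,-1],
    [0,0,-4,0,-1],
    [3,0,-2,0,-1],
    [4,0,0,0,-1],
    [4,0,0,0,-1],
    [4,0,0,0,-1],
    [0,0,0,0,-1],
    [0,0,0,0,-1],
  ],
)

```text
t: 15.65
eef_pos: [0.5646, 0.2852, 0.2059]
tool_rot: [-0.0, 0.609, 0.793, -0.0]
contact_force: [0.8, -0.2, 0.2]
gripper_width: -0.003
grasp_force: 0.0
```

```bash
python3 - <<'E'
from h import *
import cv2
st(); c={}
for n,(x0,x1,y0,y1) in {"scene":(235,300,205,280),"side":(150,235,150,240)}.items():
    im=imaging.read_camera(n); cv2.imwrite(f"pics/f_{n}.png",im[:,:,::-1])
    m=(im.max(2)<32).astype(np.uint8); m2=np.zeros_like(m); m2[y0:y1,x0:x1]=m[y0:y1,x0:x1]
    k,_,s,ce=cv2.connectedComponentsWithStats(m2); i=1+s[1:,4].argmax(); c[n]=ce[i]; print(n,s[i],ce[i])
p,e=tri(c["scene"],c["side"]); v=RV.T@(p[:2]-T0)
print(p,e,v,"lever rad",np.radians(40)-np.arctan2(v[1],v[0]-.075))
E
```

```text
t 15.65 vise xy [0.1142 0.1711] z 0.2059 turn left 0.54 down -1.0 F [ 0.8 -0.2  0.2] w -0.0
scene [248 240  11  11  94] [252.54255319 245.05319149]
side [150 150  28  48 691] [161.22431259 174.32995658]
[0.69709223 0.11381605 0.1337608 ] 0.014971276965453284 [ 0.19975196 -0.02787063] lever rad 0.9179306948868207
```

```bash
python3 - <<'E'
from h import *
import cv2
v=RV.T@(plane("scene",(252.54,245.05),.051)[:2]-T0); print(v,"lever rad",np.radians(40)-np.arctan2(v[1],v[0]-.075))
a=cv2.imread("pics/f_scene.png")[150:290,215:415];b=cv2.imread("pics/f_side.png")[160:300,150:350]
cv2.imwrite('pics/s7.png',cv2.resize(cv2.hconcat([a,b]),None,fx=2,fy=2,interpolation=cv2.INTER_CUBIC))
E
```

```text
[ 0.14095023 -0.05493454] lever rad 1.3926552892235493
```

View pics/s7.png

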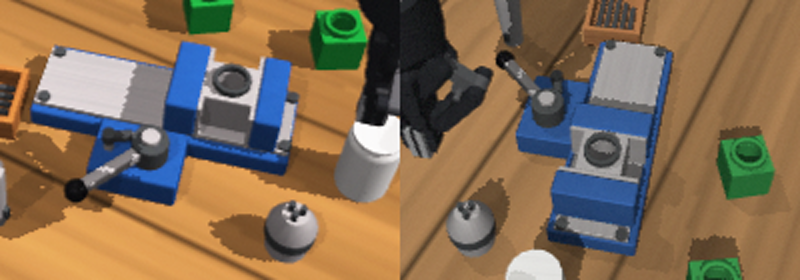

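The lever is at about 1.39 rad (ball at (75,189)). The block is held flush between the jaws, the bystanders haven't moved and the arm is clear.

```bash
python3 -c "
from station import bot
print(bot.hand_in())"
```

```text
the job is handed in; nothing more can be done
None
```

I clamped the block square between the jaws at about 14 N, swung the lock lever to its locked position (about 1.39 rad), moved the arm clear and handed the job in; hand-in returned no verdict.

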